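# Close the cream jar in the lid press and ease the lever back

### The job

Set the cream jar with the red lid gently and upright in the middle of the lid press's round steel plate and let go of it. Then pull the press's sprung lever all the way down, so that the press (not your hand) pushes the loose lid fully home, and ease the lever slowly all the way back up to its rest without ever letting it snap back. Leave the closed jar standing on the plate and the other things where they are.

Things in the scene. Friction and masses are not known exactly. Their poses are not given: they have to be found in the camera images.
- jar: The jar to close: cream, round, 56 mm diameter, straight wall from 0 to 62 mm height; then a 48 mm clear neck and a red lid (60 mm diameter, 14 mm high). Loose, the lid spans 70 to 84 mm above the jar's foot with an 8 mm gap below it; pushed home, 64 to 78 mm. 0.2 to 0.4 kg. Carry it by the wall, below the lid. Starts on the table. Origin: centre of its underside, z up.
- press_seat (a point): Centre of the top face of the press's flat round steel plate (90 mm diameter, 12 mm above the table, no rim), where the jar stands. x axis: level, from the front of the press to the hinge at its back; y: parallel to the hinge; z up. The jar goes in from above while the lever is up.
- press: The lid press, fixed to the table: grey base 230 mm long (80 mm in front of the plate's centre, 150 mm behind it), 170 mm wide, 8 mm thick; two grey posts at the back, 126 mm high, hold the lever's hinge. Origin on the table under the plate's centre; axes as press_seat.
- press_hinge (a point): Middle of the lever's level hinge axis, between the two posts: 120 mm behind the plate's centre (its +x) and 116 mm above the table.
- press_handle (a point): Middle of the lever's dark wooden grip: a round bar, 18 mm diameter, 106 mm long, parallel to the hinge, 205 mm from it, held at both ends by flat side arms; free space around its middle. Lever up: 320 mm above the table, 95 mm behind the plate's centre; down: 116 mm high, 85 mm in front of it. It can turn between the fingers of a downward gripper as the lever swings.
- press_pad (a point): Centre of the face of the lever's black round pad, 60 mm diameter, carried by a crossbar 120 mm from the hinge; the face lies over the plate's centre, 90 mm above the table, when the lever is level.
- lever (a joint): Lever angle: 0 = up at its rest stop, 83 degrees above level; grows as the grip is pulled to the front and down; 1.45 rad = level, lid fully home (the pad meets a loose lid at about 1.39; with no jar it stops at 1.5). A spring always drives it up: holding the grip takes about 1 N near the top, 8 N near the bottom, plus about 8 N to push the lid. Let go, it snaps up.
- lid (a joint): How far the red lid has been pushed down onto the jar: 0 = loose, 0.006 m = fully home. It does not come off; it is a tight fit that takes about 12 N to push and stays where it is pushed.
- sealed_jar: Bystander: already closed olive-green jar with green lid, 60 mm diameter, 78 mm high; origin at the centre of its underside.
- tin: Bystander: plain metal tin can with a blue band, 68 mm diameter, 70 mm high; origin at the centre of its underside.
- spatula: Bystander: spatula, 240 mm long, lying flat on the table at the left; origin under its middle, x along its length.
Not all that is in view belongs to the job. Leave any purple or yellow look-alike of the jar alone.

How it is judged:
By the outcome, as a careful person would: the job done as asked, in the order asked, and still so for the second after the job is handed in, with the robot touching nothing.
It also fails if it takes over 72 s, if anything falls off the work surface, if the arm or the gripper's body presses on something with over 40 N, if the wrist force passes 120 N, or if a joint passes its speed limit or range.

### The arm

A 6-joint arm with a two-finger parallel gripper is mounted at the origin on the work surface. World frame = base frame: x ahead of the robot, y to its left, z up, the work surface at z = 0. Lengths are in m, angles in rad, forces in N, time in s.
With the tool pointing down it reaches from about 0.35 to 0.95 m from the base axis. Payload 17.4 kg.
Tool frame: the origin (TCP) lies at the very end of the fingers, on their centre line; the grasp point (between the pads) lies 19 mm behind it (ctrl.hold_point_z is the distance from the TCP to the grasp point, in m); z points along the fingers, y is the direction in which the jaws open and shut (so a half turn about z gives the same grasp; the last joint's range is limited). The gripper opens to 93 mm and grips with 3 to 60 N. Pads are 15 mm wide; open, the fingers measure 128 mm over their backs; the gripper's body (75 mm by 188 mm) begins 65 mm behind the grasp point.
Start: joints at [-1.252, 0.116, 1.442, -0, 1.584, -0.038], TCP at [0.236, -0.632, 0.219] pointing down, gripper open.
Joint ranges: [-2.83, 2.83], [-0.83, 2.19], [0.07, 2.5], [-1.14, 4.28], [0.01, 3], [-2.97, 2.97]. Speed limits (rad/s): [1.89, 1.89, 2.22, 3.14, 3.14, 3.14].

### API

Orientations are given as [roll, pitch, yaw] about the fixed x, y, z axes, in that order (R = Rz(yaw) Ry(pitch) Rx(roll)).
In Python, from rig import ctrl gives the robot as it stands.
- The arm moves only by the tool jog_arm, never from a script. Its argument "steps" is a list of rows, each a list of 4 numbers: the shift along the tool's x, y, z each as a share of 0.2 m, from -1 to 1, then the turn about the tool's z as a share of 90 degrees, from -1 to 1. In form: [[x, y, z, twist], ...]. A call has 1 to 8 rows; each row shifts and turns the commanded pose from where the row before left it, along the tool's axes as they then stand; what a row does not reach is not made up. A row lasts 1/10 s, in which the tool goes at most 50 mm and 8.59 degrees, less where a joint would pass 70% of its speed; a pose out of reach is approached as far as the arm can. A call with a number of a shift or a turn outside -1 to 1 is refused whole. A call with a gripper value outside its range is refused whole. "claw" is the opening, from 0 (shut) to 1 (fully open), set as the call begins (left out, the last holds). The fingers move at their own pace and stop on an object; "force" is the grip in N (left out, the last holds). Time passes only in rows, so rows that do not move let the fingers close. It gives the time, the measured TCP pose, the force and the opening at its end, in the units of the state.
- ctrl.observe(): the state, without advancing time (a new reading comes with each control period).
- ctrl.camera(name): name is "side" or "top" or "wrist"; returns a dict with "img" (480x640x3 uint8, blue, green, red), "fovy" (degrees; the focal length in pixels is half the picture's height over the tangent of half this angle, whatever the lens; pixels are square), "cx", "cy" (the principal point, pixels), "pose" (4x4, takes a point from camera to world coordinates). Camera axes: x right, y down, z forward; pixel columns grow to the right and rows downward; lengths in m; the calibration is good to about 2 mm. A picture is of the moment at which its call begins. There is no depth.
- ctrl.job_done(): hands the job in, once; it reports no verdict.
The state is a dict: "t": time; "joint_pos": joint angles; "qd": joint speeds; "tau": joint torques, N m; "position": TCP position; "tool_rot": TCP orientation; "force": force on the tool from outside, world axes, zero at the start; "wrist_torque": the same for the moment, N m; "opening": opening from 0.0 (shut) to 1.0 (fully open).
Only numpy, scipy, OpenCV 4.12 (cv2) and the standard library are available. Lean on these libraries where they do the work, as an engineer would, in place of code of your own. Each camera call takes 0.05 s, during which the arm holds its last target.

## Working session

There is one attempt and no reset: what is moved stays moved. The work goes in short steps, Python scripts to look and compute and a tool call to move; the robot and the scene stay as the last step left them, time stands still between calls to the robot, and variables do not carry over. Pictures are saved under pics/ and viewed, and the job is handed in when it is done.

Besides the shell and the picture viewer there is one more tool, called after "Emit:" by a JSON object that holds its "api" and its "payload", one argument or row to a line. jog_arm: Moves the arm, as the interface text tells. Its arguments: {"type":"object","properties":{"steps":{"type":"array","items":{"type":"array","items":{"type":"number"}}},"claw":{"type":"number"},"force":{"type":"number"}},"required":["steps"]}

```bash
ls; mkdir -p pics
python3 - <<'E'
from rig import ctrl
import cv2
print(ctrl.observe(), ctrl.hold_point_z)
for n in ("side","top","wrist"):
    c=ctrl.camera(n); cv2.imwrite(f"pics/{n}0.png",c["img"]); print(n,c["fovy"],c["cx"],c["cy"],c["pose"].round(3).tolist())
E
```

```text
pics
{'t': 0.0, 'joint_pos': array([-1.25182497e+00,  1.16442364e-01,  1.44227690e+00, -1.60620094e-05,
        1.58399239e+00, -3.77869470e-02]), 'qd': array([ 2.06522510e-03, -7.00520219e-05, -9.94249753e-04, -1.43612370e-04,
       -1.78214311e-03,  9.49173814e-05]), 'tau': array([ 8.77329985e-04, -7.21260667e+01, -6.22611165e+01,  7.79408240e-02,
        2.36084335e-02, -1.63462323e-04]), 'position': array([ 0.23566509, -0.63229906,  0.21792737]), 'tool_rot': array([-3.14047384e+00, -2.62241941e-05,  3.56758082e-01]), 'force': array([ 0.56737058, -0.42425201, -0.01523695]), 'wrist_torque': array([-0.02091106,  0.01037332,  0.01076272]), 'opening': 1.0045249753257688} 0.0188
side 51.61594631308426 315.703317199145 245.5432682333927 [[-0.998, -0.038, 0.045, 0.483], [-0.059, 0.666, -0.743, 0.871], [-0.002, -0.745, -0.667, 0.979], [0.0, 0.0, 0.0, 1.0]]
top 51.89537898038062 311.7954501422273 234.6867721772564 [[-0.002, -0.995, 0.098, 0.407], [-1.0, 0.001, -0.01, 0.043], [0.01, -0.098, -0.995, 1.164], [0.0, 0.0, 0.0, 1.0]]
wrist 62.56455604749458 321.394332751003 241.5036990685766 [[0.35, -0.897, -0.269, 0.311], [-0.937, -0.335, -0.1, -0.604], [-0.001, 0.287, -0.958, 0.385], [0.0, 0.0, 0.0, 1.0]]
```

View pics/top0.png

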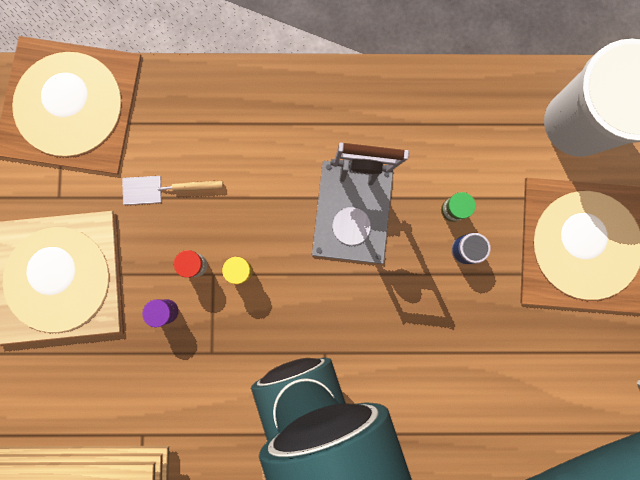

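View pics/side0.png

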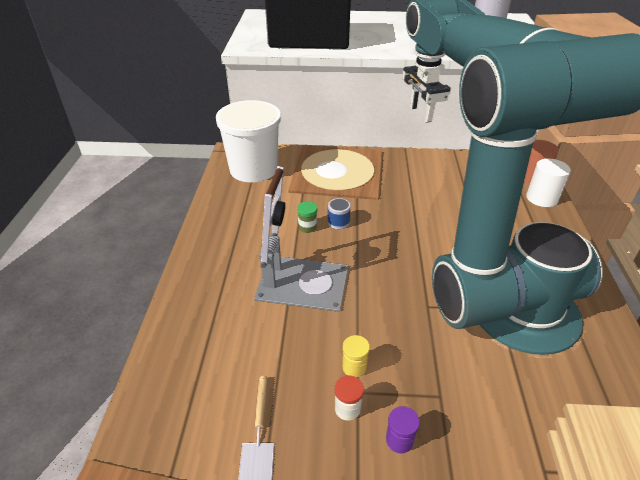

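View pics/wrist0.png

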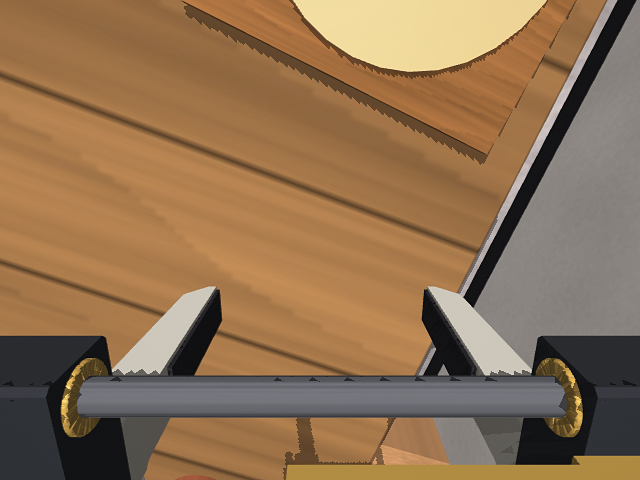

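The top view shows three jar-like objects: red lid with cream body at (188,264), yellow at (236,270) and purple at (159,313). The green and blue lids at (461,206) and (472,248) are the sealed jar and the tin. The target is the red one, which sits at (349,390) in the side view. The press plate is at (351,227) in the top view.

```bash
cat > h.py <<'E'
import numpy as np, cv2
from rig import ctrl
def ray(c,u,v):
    f=c["img"].shape[0]/2/np.tan(np.radians(c["fovy"])/2)
    P=np.array(c["pose"]); d=P[:3,:3]@np.array([(u-c["cx"])/f,(v-c["cy"])/f,1.])
    return P[:3,3],d/np.linalg.norm(d)
def onz(c,u,v,z):
    o,d=ray(c,u,v); return o+d*(z-o[2])/d[2]
def proj(c,p):
    f=c["img"].shape[0]/2/np.tan(np.radians(c["fovy"])/2)
    q=np.linalg.inv(np.array(c["pose"]))@np.append(p,1); return c["cx"]+f*q[0]/q[2],c["cy"]+f*q[1]/q[2]
def two(c1,p1,c2,p2):
    o1,d1=ray(c1,*p1);o2,d2=ray(c2,*p2)
    A=np.stack([d1,-d2],1); s=np.linalg.lstsq(A,o2-o1,rcond=None)[0]
    a=o1+s[0]*d1;b=o2+s[1]*d2; return (a+b)/2,np.linalg.norm(a-b)
def blob(mask,near=None,minA=60):
    cs,_=cv2.findContours(mask.astype(np.uint8),cv2.RETR_EXTERNAL,cv2.CHAIN_APPROX_NONE)
    cs=[k for k in cs if cv2.contourArea(k)>minA]
    if near is not None: cs.sort(key=lambda k:np.hypot(*(k[:,0].mean(0)-near)))
    return cs
E
python3 - <<'E'
from h import *
t=ctrl.camera("top"); s=ctrl.camera("side")
for n,c,near in(("top",t,(188,264)),("side",s,(349,390))):
    hsv=cv2.cvtColor(c["img"],cv2.COLOR_BGR2HSV)
    m=((hsv[...,0]<6)|(hsv[...,0]>174))&(hsv[...,1]>170)&(hsv[...,2]>90)
    for k in blob(m,near)[:1]:
        e=cv2.fitEllipse(k); print(n,cv2.contourArea(k),e,cv2.boundingRect(k), onz(c,*e[0],0.084))
hsv=cv2.cvtColor(t["img"],cv2.COLOR_BGR2HSV)
x=t["img"][140:275,300:420]; cv2.imwrite("pics/press.png",cv2.resize(x,None,fx=5,fy=4.4,interpolation=cv2.INTER_CUBIC))
x=s["img"][160:310,220:360]; cv2.imwrite("pics/presss.png",cv2.resize(x,None,fx=4,fy=4,interpolation=cv2.INTER_CUBIC))
a=t["img"][240:340,130:270]; b=s["img"][330:460,310:450]
cv2.imwrite("pics/jar.png",np.hstack([cv2.resize(a,(400,286)),cv2.resize(b,(308,286))]))
E
```

```text
top 543.5 ((187.24276733398438, 263.4276123046875), (25.729816436767578, 26.982919692993164), 85.08061218261719) (174, 250, 28, 27) [0.45086918 0.3042152  0.084     ]
side 539.0 ((348.7626647949219, 388.88726806640625), (26.10224723815918, 26.55059051513672), 107.42433166503906) (335, 376, 28, 28) [0.44967923 0.30800868 0.084     ]
```

View pics/press.png

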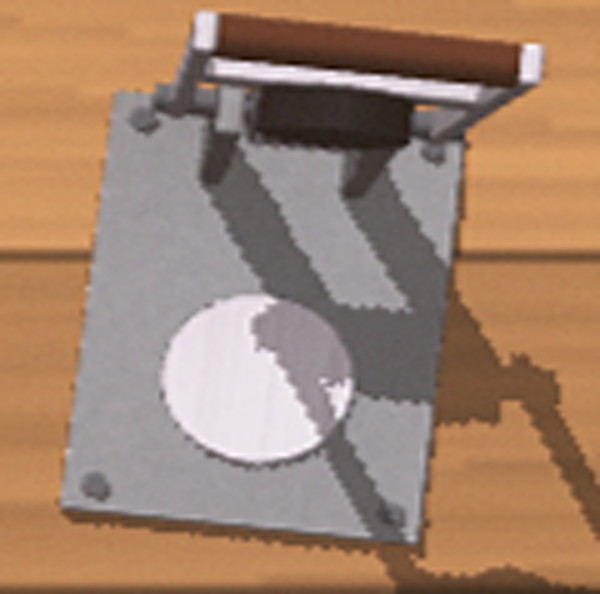

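View pics/presss.png

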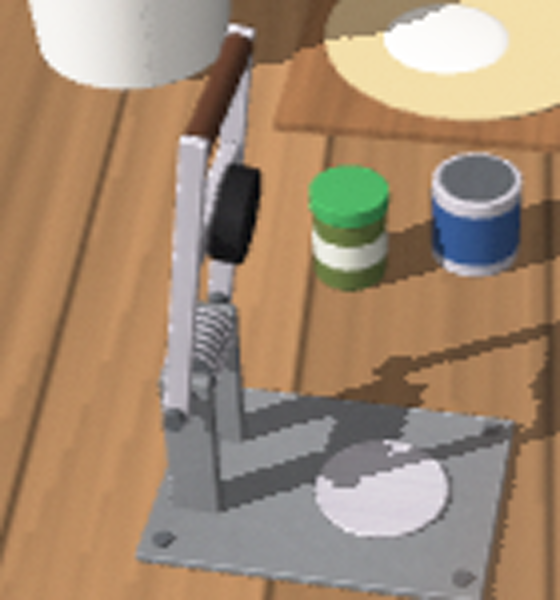

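View pics/jar.png

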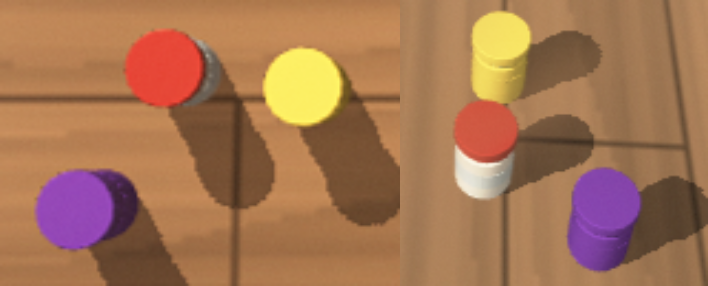

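The crop confirms the choice: red lid on a cream body. The yellow and purple ones are the same colour all over, so they are look-alikes. In the press crop the plate is near (257,378), with the base corners at about (62,510), (420,543) and (112,92).

Run:
```python
from h import *
t=ctrl.camera("top"); s=ctrl.camera("side")
def tp(x,y): return ((x+.5)/5-.5+300,(y+.5)/4.4-.5+140)
def sp(x,y): return ((x+.5)/4-.5+220,(y+.5)/4-.5+160)
print("plate top",onz(t,*tp(257,378.5),.012),"side",onz(s,*sp(382,488),.012), two(t,tp(257,378.5),s,sp(382,488)))
for n,x,y in(("L",160,378),("R",353,378),("T",257,292),("B",257,465)): print(n,onz(t,*tp(x,y),.012))
fl=onz(t,*tp(62,508),.008);fr=onz(t,*tp(420,543),.008);bl=onz(t,*tp(114,92),.008);br=onz(t,*tp(466,140),.008)
print(fl,fr,bl); 
for a,b in((bl,fl),(fr,fl)): d=a-b;print(np.linalg.norm(d),np.degrees(np.arctan2(d[1],d[0])))
# handle ends (centre line of bar) at z~.32
g=[onz(t,*tp(220,35),.322),onz(t,*tp(520,62),.322)]; print(g,sum(g)/2); d=g[0]-g[1];print(np.linalg.norm(d),np.degrees(np.arctan2(d[1],d[0])))
# side
print("handle side 2view", two(t,tp(220,35),s,sp(205,130)),two(t,tp(520,62),s,sp(240,42)))
fl=onz(s,*sp(485,600),.008)
# white-ish plate mask
for n,c,nr in(("t",t,(351,226)),("s",s,(315,281))):
    hsv=cv2.cvtColor(c["img"],cv2.COLOR_BGR2HSV)
    m=(hsv[...,1]<40)&(hsv[...,2]>190)
    k=blob(m,nr,100)[0]; h=cv2.convexHull(k); print(n,cv2.boundingRect(k),cv2.fitEllipse(h), onz(c,*cv2.fitEllipse(h)[0],.012))
```

```text
plate top [ 0.54198789 -0.06088115  0.012     ] side [ 0.54071125 -0.06075445  0.012     ] (array([ 0.54134364, -0.06082936,  0.01204218]), np.float64(0.001272653216793701))
L [ 0.54230058 -0.0151986   0.012     ]
R [ 0.54221413 -0.10613384  0.012     ]
T [ 0.58875249 -0.06134512  0.012     ]
B [ 0.49558983 -0.06042082  0.012     ]
[0.47302947 0.0310292  0.008     ] [ 0.45409281 -0.13691046  0.008     ] [0.69928885 0.00566356 0.008     ]
0.22767679111373 -6.3966445684031825
0.16900392259329938 -96.43342417033077
[array([ 0.64309098, -0.02128652,  0.322     ]), array([ 0.63219616, -0.12612323,  0.322     ])] [ 0.63764357 -0.07370487  0.322     ]
0.10540129251453846 84.06701879899299
handle side 2view (array([ 0.63763413, -0.02026613,  0.33391959]), np.float64(0.004084027535837317)) (array([ 0.63029889, -0.1258495 ,  0.32265088]), np.float64(0.0033320338832005143))
t (332, 207, 32, 38) ((350.5403747558594, 225.6060333251953), (36.56318283081055, 37.646881103515625), 139.56069946289062) [ 0.54206079 -0.05979909  0.012     ]
s (299, 275, 33, 19) ((314.887451171875, 282.6169128417969), (21.541780471801758, 32.5217170715332), 85.90198516845703) [ 0.54113026 -0.05701867  0.012     ]
```

Emit:
{"api": "jog_arm", "payload": {
  "steps": [
    [0,0,0,-0.0925],
    [0,0,0,-0.0925],
    [0,0,0,-0.0925],
    [0,0,0,-0.0925],
    [0,0,0,-0.0925],
    [0,0,0,-0.0925],
    [0,0,0,-0.0925],
    [0,0,0,-0.0925]
  ],
  "claw": 1
}}

```text
t: 1.15
position: [0.2357, -0.6325, 0.2186]
tool_rot: [-3.142, -0.0, 1.525]
force: [-0.4, -0.0, -0.2]
opening: 1.0
```

Emit:
{"api": "jog_arm", "payload": {
  "steps": [
    [0,0,0,-0.0925],
    [0,0,0,-0.0925],
    [0,0,0,-0.0925],
    [0,0,0,-0.0925],
    [0,0,0,0]
  ]
}}

```text
t: 1.65
position: [0.2357, -0.6325, 0.2186]
tool_rot: [3.142, -0.0, 2.103]
force: [0.3, -1.1, 0.8]
opening: 1.004
```

```bash
cat >> h.py <<'E'
def to(pt,yaw=None):
    "tool shift shares (of 0.2 m) to world TCP point, and twist share"
    o=ctrl.observe(); y=o["tool_rot"][2]; p=np.array(o["position"])
    d=np.array(pt)-p; X=np.array([np.cos(y),np.sin(y),0]);Y=np.array([np.sin(y),-np.cos(y),0])
    r=[d@X/.2,d@Y/.2,-d[2]/.2]
    tw=None if yaw is None else -np.degrees((yaw-y+np.pi)%(2*np.pi)-np.pi)/90
    print("t",round(o["t"],2),"pos",p.round(4),"rpy",o["tool_rot"].round(3),"F",o["force"].round(2),"open",round(o["opening"],3),"shares",np.round(r,3),"tw",tw)
E
python3 - <<'E'
from h import *
to((.45,-.25,.219),2.1)
E
```

```text
t 1.65 pos [ 0.2357 -0.6325  0.2186] rpy [ 3.142 -0.     2.103] F [ 0.31 -1.07  0.84] open 1.004 shares [ 1.104  1.894 -0.002] tw 0.0019778433984421946
```

Emit:
{"api": "jog_arm", "payload": {
  "steps": [
    [0.11,0.19,0,0],
    [0.11,0.19,0,0],
    [0.11,0.19,0,0],
    [0.11,0.19,0,0],
    [0.11,0.19,0,0],
    [0.11,0.19,0,0],
    [0.11,0.19,0,0],
    [0.11,0.19,0,0]
  ]
}}

```text
t: 2.45
position: [0.4097, -0.3254, 0.2189]
tool_rot: [3.141, 0.001, 2.095]
force: [0.5, -0.6, -0.6]
opening: 0.996
```

Emit:
{"api": "jog_arm", "payload": {
  "steps": [
    [0.11,0.19,0,0],
    [0.11,0.19,0,0],
    [0.2,0.12,0,0],
    [0.2,0.12,0,0],
    [0.2,0.12,0,0],
    [0.2,0.12,0,0],
    [0.2,0.12,0,0],
    [0.2,0.12,0,0]
  ]
}}

```text
t: 3.25
position: [0.4552, 0.031, 0.219]
tool_rot: [3.141, 0.0, 2.095]
force: [-0.0, -0.2, 0.1]
opening: 1.0
```

Run:
```python
from h import *
to((.451,.305,.219),2.1)
```

```text
t 3.25 pos [0.4552 0.031  0.219 ] rpy [3.141 0.    2.095] F [-0.   -0.25  0.12] open 1.0 shares [ 1.196  0.667 -0.   ] tw -0.003243357144916856
```

Emit:
{"api": "jog_arm", "payload": {
  "steps": [
    [0.19,0.11,0,0],
    [0.19,0.11,0,0],
    [0.19,0.11,0,0],
    [0.19,0.11,0,0],
    [0.19,0.11,0,0],
    [0.19,0.1,0,0],
    [0,0,0,0]
  ]
}}

```text
t: 3.95
position: [0.4518, 0.2954, 0.2181]
tool_rot: [-3.141, -0.001, 2.099]
force: [0.2, -0.3, -0.0]
opening: 1.002
```

Run:
```python
from h import *
c=ctrl.camera("wrist"); cv2.imwrite("pics/wrist1.png",c["img"])
hsv=cv2.cvtColor(c["img"],cv2.COLOR_BGR2HSV)
m=((hsv[...,0]<6)|(hsv[...,0]>174))&(hsv[...,1]>170)&(hsv[...,2]>90)
for k in blob(m,(320,350))[:2]:
    e=cv2.fitEllipse(k); print(cv2.contourArea(k),e,onz(c,*e[0],.084))
to((.451,.305,.021),2.1)
```

```text
4327.5 ((328.2074279785156, 217.5596160888672), (74.1064453125, 74.42342376708984), 70.47246551513672) [0.45216519 0.30663179 0.084     ]
t 4.0 pos [0.4521 0.2935 0.2182] rpy [-3.141 -0.     2.099] F [ 0.01 -1.21 -0.18] open 1.002 shares [0.053 0.025 0.986] tw -0.0006483082180271571
```

View pics/wrist1.png

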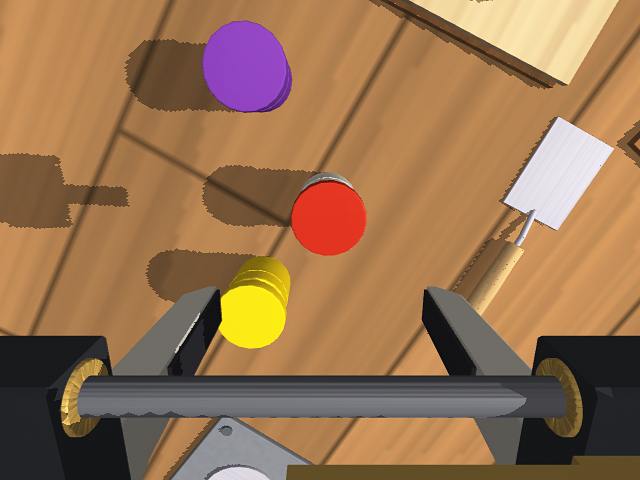

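The wrist view shows the red lid at (328,217), the yellow look-alike at (253,310) and the purple one at (245,66). The wrist estimate agrees with the top view within 2 mm, and the fingers have room to come down.

Emit:
{"api": "jog_arm", "payload": {
  "steps": [
    [0.03,0.015,0.15,0],
    [0.025,0.01,0.15,0],
    [0,0,0.15,0],
    [0,0,0,0]
  ]
}}

```text
t: 4.4
position: [0.4501, 0.3019, 0.125]
tool_rot: [-3.136, 0.0, 2.097]
force: [-0.5, -0.8, 0.3]
opening: 1.001
```

Run:
```python
from h import *
to((.4515,.3055,.021),2.1)
```

```text
t 4.4 pos [0.4501 0.3019 0.125 ] rpy [-3.136  0.     2.097] F [-0.55 -0.79  0.33] open 1.001 shares [0.012 0.015 0.52 ] tw -0.0020399882674785714
```

Emit:
{"api": "jog_arm", "payload": {
  "steps": [
    [0.01,0.015,0.11,0],
    [0,0,0.1,0],
    [0,0,0.1,0],
    [0,0,0.1,0],
    [0,0,0.1,0],
    [0,0,0,0],
    [0,0,0,0]
  ]
}}

```text
t: 5.1
position: [0.4537, 0.3068, 0.0284]
tool_rot: [3.14, 0.0, 2.099]
force: [-0.3, -0.4, -0.1]
opening: 1.001
```

Run:
```python
from h import *
to((.4515,.3055,.021),2.1)
c=ctrl.camera("wrist"); s=ctrl.camera("side")["img"]; cv2.imwrite("pics/w2.png",np.hstack([cv2.resize(c["img"],(400,300)),cv2.resize(s[270:470,240:480],(360,300))]))
```

```text
t 5.1 pos [0.4537 0.3068 0.0284] rpy [3.14  0.    2.099] F [-0.33 -0.38 -0.12] open 1.001 shares [-0.    -0.013  0.037] tw -0.0008443966922922815
```

View pics/w2.png

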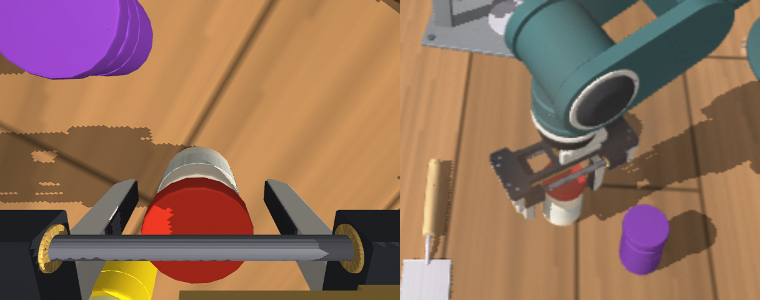

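The wrist view shows the jar centred between the open fingers. I'll lower a little, then close.

Emit:
{"api": "jog_arm", "payload": {
  "steps": [
    [0,-0.006,0.035,0],
    [0,0,0,0]
  ]
}}

```text
t: 5.4
position: [0.4517, 0.3062, 0.0194]
tool_rot: [-3.141, -0.0, 2.1]
force: [-0.1, -0.6, -0.4]
opening: 0.999
```

Emit:
{"api": "jog_arm", "payload": {
  "steps": [
    [0,0,0,0],
    [0,0,0,0],
    [0,0,0,0],
    [0,0,0,0],
    [0,0,0,0],
    [0,0,0,0]
  ],
  "claw": 0,
  "force": 25
}}

```text
t: 6.0
position: [0.4519, 0.3063, 0.0197]
tool_rot: [-3.142, -0.0, 2.1]
force: [-0.1, 0.5, -0.7]
opening: 0.638
```

Run:
```python
from h import *
for i in range(3): to((.4515,.3055,.021),2.1)
```

```text
t 6.0 pos [0.4519 0.3063 0.0197] rpy [-3.142 -0.     2.1  ] F [-0.07  0.52 -0.69] open 0.638 shares [-0.003 -0.004 -0.007] tw 0.0002443141223680846
t 6.0 pos [0.4519 0.3063 0.0197] rpy [-3.142 -0.     2.1  ] F [-0.07  0.52 -0.69] open 0.638 shares [-0.003 -0.004 -0.007] tw 0.0002443141223680846
t 6.0 pos [0.4519 0.3063 0.0197] rpy [-3.142 -0.     2.1  ] F [-0.07  0.52 -0.69] open 0.638 shares [-0.003 -0.004 -0.007] tw 0.0002443141223680846
```

Emit:
{"api": "jog_arm", "payload": {
  "steps": [
    [0,0,0,0],
    [0,0,0,0],
    [0,0,0,0],
    [0,0,0,0]
  ]
}}

```text
t: 6.4
position: [0.4519, 0.3063, 0.0197]
tool_rot: [3.142, 0.0, 2.1]
force: [-0.1, -0.5, 0.8]
opening: 0.639
```

Emit:
{"api": "jog_arm", "payload": {
  "steps": [
    [0,0,-0.03,0],
    [0,0,-0.06,0],
    [0,0,-0.08,0],
    [0,0,-0.1,0],
    [0,0,-0.1,0],
    [0,0,-0.08,0],
    [0,0,-0.05,0],
    [0,0,0,0]
  ]
}}

```text
t: 7.2
position: [0.4524, 0.3066, 0.1214]
tool_rot: [3.139, -0.0, 2.1]
force: [-0.5, 0.4, -2.7]
opening: 0.638
```

Run:
```python
from h import *
to((.5416,-.0608,.12),np.radians(173.6))
c=ctrl.camera("wrist"); s=ctrl.camera("side")["img"]; cv2.imwrite("pics/w3.png",np.hstack([cv2.resize(c["img"],(400,300)),cv2.resize(s[240:440,240:480],(360,300))]))
```

```text
t 7.2 pos [0.4524 0.3066 0.1214] rpy [ 3.139 -0.     2.1  ] F [-0.45  0.39 -2.67] open 0.638 shares [-1.811 -0.543  0.007] tw -0.5917397231205304
```

View pics/w3.png

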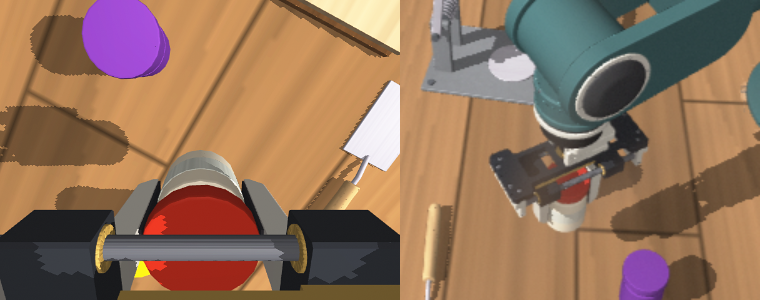

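The jar has lifted cleanly and upright at about 2.7 N. Next I raise it further and twist to line up with the press, keeping the camera on the front side.

Emit:
{"api": "jog_arm", "payload": {
  "steps": [
    [0,0,-0.05,-0.074],
    [0,0,-0.06,-0.074],
    [0,0,-0.06,-0.074],
    [0,0,-0.06,-0.074],
    [0,0,-0.05,-0.074],
    [0,0,-0.02,-0.074],
    [0,0,0,-0.074],
    [0,0,0,-0.074]
  ]
}}

```text
t: 8.1
position: [0.4516, 0.3062, 0.1785]
tool_rot: [-3.141, -0.001, 3.035]
force: [0.1, 0.4, -2.2]
opening: 0.633
```

Run:
```python
from h import *
to((.5416,-.0608,.18),np.radians(173.6))
```

```text
t 8.1 pos [0.4516 0.3062 0.1785] rpy [-3.141e+00 -1.000e-03  3.035e+00] F [ 0.1   0.38 -2.25] open 0.633 shares [-0.642 -1.777 -0.007] tw 0.003321957699724979
```

Emit:
{"api": "jog_arm", "payload": {
  "steps": [
    [-0.02,-0.06,0,0],
    [-0.04,-0.11,0,0],
    [-0.055,-0.15,0,0],
    [-0.055,-0.15,0,0],
    [-0.055,-0.15,0,0],
    [-0.055,-0.15,0,0],
    [-0.055,-0.15,0,0],
    [-0.055,-0.15,0,0]
  ]
}}

```text
t: 8.9
position: [0.5054, 0.0829, 0.1789]
tool_rot: [-3.141, -0.001, 3.026]
force: [1.2, 0.8, -2.9]
opening: 0.643
```

Emit:
{"api": "jog_arm", "payload": {
  "steps": [
    [-0.055,-0.15,0,0],
    [-0.055,-0.15,0,0],
    [-0.055,-0.15,0,0],
    [-0.04,-0.12,0,0],
    [-0.03,-0.08,0,0],
    [-0.01,-0.04,0,0],
    [0,0,0,0],
    [0,0,0,0]
  ]
}}

```text
t: 9.7
position: [0.5388, -0.057, 0.1795]
tool_rot: [3.141, -0.0, 3.03]
force: [-0.6, -0.4, -1.2]
opening: 0.639
```

Run:
```python
from h import *
to((.5416,-.0608,.032),np.radians(173.6))
c=ctrl.camera("wrist"); s=ctrl.camera("side")["img"]; cv2.imwrite("pics/w4.png",np.hstack([cv2.resize(c["img"],(400,300)),cv2.resize(s[120:320,180:420],(360,300))]))
to((.5416,-.0608,.032),np.radians(173.6))
```

```text
t 9.7 pos [ 0.5388 -0.057   0.1795] rpy [ 3.141 -0.     3.03 ] F [-0.6  -0.35 -1.23] open 0.639 shares [-0.016 -0.017  0.738] tw 7.164752332117581e-05
t 9.8 pos [ 0.5389 -0.0568  0.1797] rpy [3.141 0.    3.031] F [ 0.26  0.33 -2.6 ] open 0.638 shares [-0.015 -0.019  0.738] tw 0.0006995361287277958
```

View pics/w4.png

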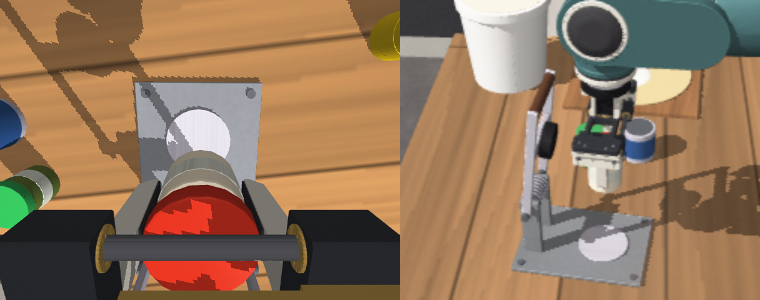

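The jar is above and slightly in front of the plate, and the lever is clear of the gripper. I'll measure the plate and the lid offset in the wrist view.

Run:
```python
from h import *
c=ctrl.camera("wrist"); cv2.imwrite("pics/w5.png",cv2.resize(c["img"][60:480,150:490],(680,560)))
hsv=cv2.cvtColor(c["img"],cv2.COLOR_BGR2HSV)
m=(hsv[...,1]<25)&(hsv[...,2]>200)
for k in blob(m,(317,220),200)[:2]:
    print(cv2.boundingRect(k),cv2.fitEllipse(cv2.convexHull(k)))
for v in (.012,): print(onz(c,317,222,v))
m=((hsv[...,0]<6)|(hsv[...,0]>174))&(hsv[...,1]>170)&(hsv[...,2]>60)
for k in blob(m,(320,380))[:2]: print("lid",cv2.boundingRect(k))
to((.5416,-.0608,.032),np.radians(173.6))
print("proj of tcp-axis lid top",proj(c,np.array(ctrl.observe()["position"])+[0,0,.064]))
for w in (.5416,-.0608),: print(proj(c,(*w,.012)))
```

```text
(279, 175, 89, 79) ((326.4175109863281, 213.55348205566406), (68.6636734008789, 97.7822036743164), 126.17384338378906)
[ 0.54157876 -0.06040559  0.012     ]
lid (229, 296, 186, 79)
lid (230, 418, 183, 47)
t 9.85 pos [ 0.5389 -0.0568  0.1797] rpy [3.141 0.    3.031] F [ 0.32 -1.03 -3.07] open 0.638 shares [-0.015 -0.018  0.739] tw 0.0007802421243658832
proj of tcp-axis lid top (np.float64(319.61520349922097), np.float64(393.6277842404812))
(np.float64(316.5531997373306), np.float64(222.07190371839258))
```

View pics/w5.png

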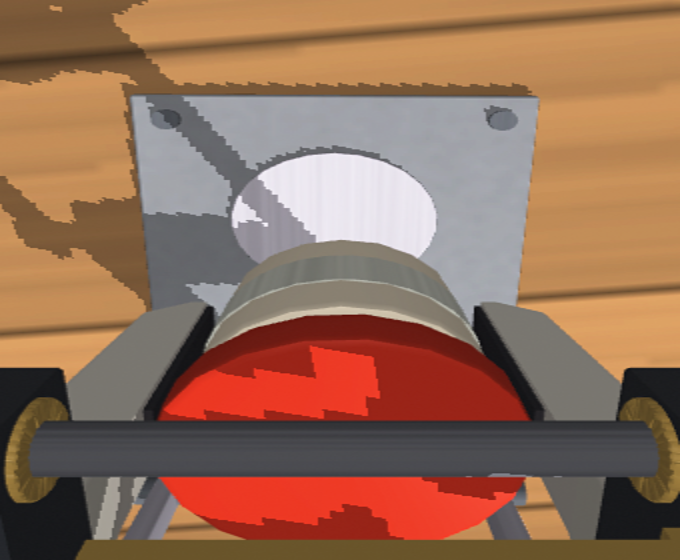

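Emit:
{"api": "jog_arm", "payload": {
  "steps": [
    [-0.008,-0.009,0.05,0],
    [-0.007,-0.009,0.1,0],
    [0,0,0.13,0],
    [0,0,0.13,0],
    [0,0,0.13,0],
    [0,0,0.08,0],
    [0,0,0.04,0],
    [0,0,0,0]
  ]
}}

```text
t: 10.65
position: [0.5413, -0.0614, 0.0469]
tool_rot: [3.142, -0.001, 3.03]
force: [-0.4, -0.0, -3.2]
opening: 0.639
```

Emit:
{"api": "jog_arm", "payload": {
  "steps": [
    [0,0,0,0],
    [0,0,0.01,0],
    [0,0,0,0]
  ]
}}

```text
t: 10.95
position: [0.5419, -0.0616, 0.0463]
tool_rot: [-3.142, 0.001, 3.03]
force: [-0.1, -0.2, -2.5]
opening: 0.639
```

Run:
```python
from h import *
to((.5416,-.0607,.032),np.radians(173.6))
```

```text
t 10.95 pos [ 0.5419 -0.0616  0.0463] rpy [-3.142e+00  1.000e-03  3.030e+00] F [-0.07 -0.22 -2.51] open 0.639 shares [0.002 0.004 0.071] tw 0.0002468320073208334
```

Emit:
{"api": "jog_arm", "payload": {
  "steps": [
    [0,0.004,0.02,0],
    [0,0,0.02,0],
    [0,0,0.015,0],
    [0,0,0.005,0],
    [0,0,0,0]
  ]
}}

```text
t: 11.45
position: [0.5416, -0.0607, 0.0334]
tool_rot: [3.142, -0.0, 3.03]
force: [0.0, -0.5, -2.1]
opening: 0.638
```

Emit:
{"api": "jog_arm", "payload": {
  "steps": [
    [0,0,0.005,0],
    [0,0,0,0],
    [0,0,0,0]
  ]
}}

```text
t: 11.75
position: [0.5417, -0.0608, 0.0327]
tool_rot: [-3.142, 0.0, 3.03]
force: [-0.5, -0.4, -3.6]
opening: 0.64
```

Emit:
{"api": "jog_arm", "payload": {
  "steps": [
    [0,0,0.003,0],
    [0,0,0,0],
    [0,0,0,0]
  ]
}}

```text
t: 12.05
position: [0.5417, -0.0607, 0.0321]
tool_rot: [3.142, -0.0, 3.03]
force: [-0.0, -0.2, -2.0]
opening: 0.639
```

Emit:
{"api": "jog_arm", "payload": {
  "steps": [
    [0,0,0.003,0],
    [0,0,0,0],
    [0,0,0,0]
  ]
}}

```text
t: 12.35
position: [0.5418, -0.0608, 0.0317]
tool_rot: [-3.142, 0.0, 3.03]
force: [-0.7, -1.0, 0.5]
opening: 0.639
```

The vertical force has dropped from -2.5 N to about 0, so the foot is on the plate. I'll release.

Emit:
{"api": "jog_arm", "payload": {
  "steps": [
    [0,0,0,0],
    [0,0,0,0],
    [0,0,0,0],
    [0,0,0,0],
    [0,0,0,0],
    [0,0,0,0],
    [0,0,0,0]
  ],
  "claw": 1
}}

```text
t: 13.05
position: [0.5417, -0.0607, 0.0314]
tool_rot: [3.142, -0.0, 3.03]
force: [-0.6, 0.8, -0.2]
opening: 0.998
```

Emit:
{"api": "jog_arm", "payload": {
  "steps": [
    [0,0,-0.03,0],
    [0,0,-0.08,0],
    [0,0,-0.12,0],
    [0,0,-0.15,0],
    [0,0,-0.15,0],
    [0,0,-0.1,0],
    [0,0,0,0]
  ]
}}

```text
t: 13.75
position: [0.5429, -0.0609, 0.1621]
tool_rot: [-3.141, 0.006, 3.03]
force: [0.5, -0.0, -0.0]
opening: 1.002
```

Run:
```python
from h import *
to((.5416,-.0607,.032),np.radians(173.6))
c=ctrl.camera("wrist"); sc=ctrl.camera("side"); s=sc["img"]; cv2.imwrite("pics/w6.png",np.hstack([cv2.resize(c["img"],(400,300)),cv2.resize(s[120:320,180:420],(360,300))]))
for n,c in(("w",c),("s",sc)):
    hsv=cv2.cvtColor(c["img"],cv2.COLOR_BGR2HSV)
    m=((hsv[...,0]<6)|(hsv[...,0]>174))&(hsv[...,1]>170)&(hsv[...,2]>60)
    u,v=proj(c,(.5416,-.0607,.096))
    for k in blob(m,(u,v))[:1]:
        e=cv2.fitEllipse(cv2.convexHull(k)); print(n,e,(u,v),onz(c,*e[0],.096))
```

```text
t 13.75 pos [ 0.5429 -0.0609  0.1621] rpy [-3.141  0.006  3.03 ] F [ 0.51 -0.01 -0.04] open 1.002 shares [0.007 0.    0.65 ] tw 0.0002688732920225372
w ((320.992919921875, 253.83566284179688), (93.35035705566406, 93.99996948242188), 92.1857681274414) (np.float64(320.74699768926695), np.float64(253.90334609992232)) [ 0.54157272 -0.06054308  0.096     ]
s ((315.1034240722656, 260.659423828125), (18.549758911132812, 22.73065185546875), 88.04085540771484) (np.float64(314.6902399186294), np.float64(259.0300923293386)) [ 0.54016875 -0.05465956  0.096     ]
```

View pics/w6.png

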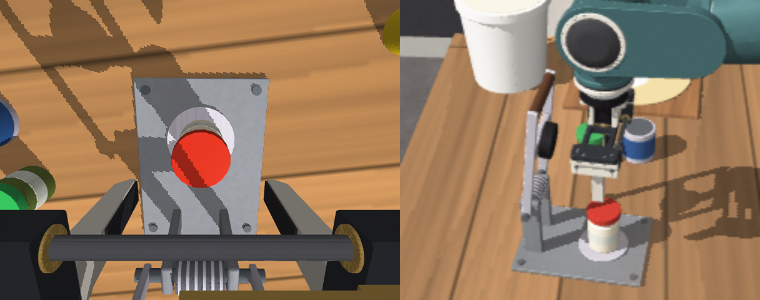

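The wrist view shows the jar upright and centred on the plate: lid measured at (0.5416, -0.0605), plate at (0.5416, -0.0607). Next I go up and turn so the jaws straddle the bar.

Emit:
{"api": "jog_arm", "payload": {
  "steps": [
    [0,0,-0.15,0],
    [0,0,-0.22,0],
    [0,0,-0.22,0],
    [0,0,-0.22,0],
    [0,0,-0.22,0],
    [0,0,-0.15,0],
    [0,0,0,0.09],
    [0,0,0,0.09]
  ]
}}

```text
t: 14.65
position: [0.5418, -0.0608, 0.3933]
tool_rot: [-3.142, -0.0, 2.742]
force: [-0.1, -0.5, -0.5]
opening: 1.002
```

Emit:
{"api": "jog_arm", "payload": {
  "steps": [
    [0,0,0,0.09],
    [0,0,0,0.09],
    [0,0,0,0.09],
    [0,0,0,0.09],
    [0,0,0,0.09],
    [0,0,0,0.09],
    [0,0,0,0.09],
    [0,0,0,0.09]
  ]
}}

```text
t: 15.45
position: [0.5416, -0.0608, 0.3922]
tool_rot: [-3.14, -0.0, 1.611]
force: [-0.2, -0.1, 0.2]
opening: 1.0
```

Emit:
{"api": "jog_arm", "payload": {
  "steps": [
    [0,0,0,0.09],
    [0,0,0,0.01],
    [0,0,0,0],
    [0,0,0,0]
  ]
}}

```text
t: 15.85
position: [0.5417, -0.0607, 0.393]
tool_rot: [-3.141, -0.0, 1.463]
force: [0.8, -0.1, 0.5]
opening: 0.999
```

Run:
```python
from h import *
a=np.radians(-6.4); px=np.array([np.cos(a),np.sin(a)]); c0=np.array([.5416,-.0607])
g=c0+.095*px; print("handle pred",g)
to((*g,.3007),np.radians(83.6))
c=ctrl.camera("wrist"); s=ctrl.camera("side"); t=ctrl.camera("top")
cv2.imwrite("pics/w7.png",np.hstack([cv2.resize(c["img"],(400,300)),cv2.resize(s["img"][100:300,180:420],(360,300))]))
cv2.imwrite("pics/w7t.png",t["img"])
print(proj(c,(*g,.3195)))
```

```text
handle pred [ 0.63600795 -0.07128955]
t 15.85 pos [ 0.5417 -0.0607  0.393 ] rpy [-3.141 -0.     1.463] F [ 0.84 -0.11  0.5 ] open 0.999 shares [-0.002  0.475  0.462] tw 0.0023735518171604272
(np.float64(468.3801215520997), np.float64(254.70641566801103))
```

View pics/w7.png

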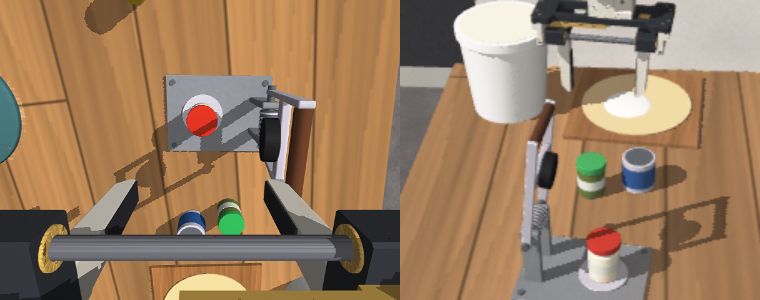

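The handle appears at right in the wrist view, brown bar around (300,150) in the half-size picture. I'll take a closer crop.

Run:
```python
from h import *
c=ctrl.camera("wrist"); x=c["img"][130:340,380:540].copy()
cv2.imwrite("pics/w8.png",cv2.resize(x,None,fx=3.5,fy=2.8,interpolation=cv2.INTER_CUBIC))
a=np.radians(-6.4); px=np.array([np.cos(a),np.sin(a)]); py=np.array([-px[1],px[0]]); c0=np.array([.5416,-.0607]); g=c0+.095*px
for s in(.053,-.053): print([((proj(c,(*(g+s*py+d*px),z))-np.array([380,130]))*[3.5,2.8]).round(0) for d,z in((0,.3195),(-.009,.3195),(.009,.3195),(0,.3285))])
```

```text
[array([342., 115.]), array([290., 115.]), array([394., 115.]), array([363., 120.])]
[array([279., 555.]), array([233., 554.]), array([325., 555.]), array([295., 574.])]
```

View pics/w8.png

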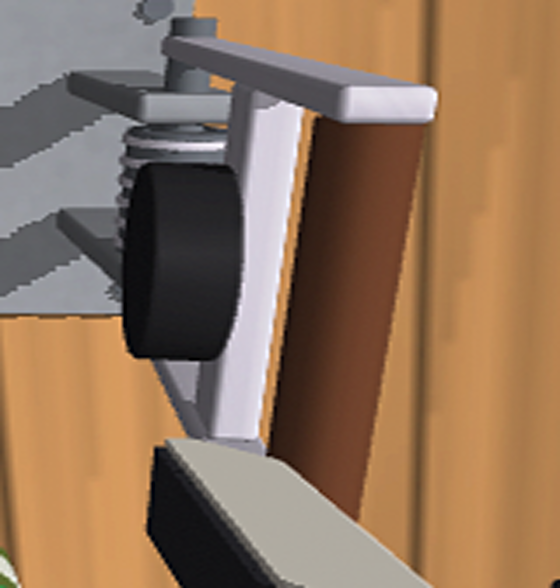

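Run:
```python
from h import *
c=ctrl.camera("wrist"); t=ctrl.camera("top")
a=np.radians(-6.4); px=np.array([np.cos(a),np.sin(a)]); c0=np.array([.5416,-.0607])
# press-plane x-z lines
def line(c,u,v):
    o,d=ray(c,u,v); return np.array([(o[:2]-c0)@px,o[2]]),np.array([d[:2]@px,d[2]])
o1,d1=line(c,476.1,254.7)
for q in ((370,44),(370,48.5),(370,53)):
    o2,d2=line(t,(q[0]+.5)/5-.5+300,(q[1]+.5)/4.4-.5+140)
    s=np.linalg.solve(np.stack([d1,-d2],1),o2-o1); print(o1+s[0]*d1)
for z in(.316,.32,.324): print(z,[ (o+d*(z-o[1])/d[1]).round(4) for o,d in((o1,d1),(o2,d2))])
```

```text
[0.09774669 0.32533895]
[0.09183128 0.33962426]
[0.08611629 0.35342556]
0.316 [array([0.1016, 0.316 ]), array([0.0968, 0.316 ])]
0.32 [array([0.1 , 0.32]), array([0.0956, 0.32  ])]
0.324 [array([0.0983, 0.324 ]), array([0.0945, 0.324 ])]
```

Emit:
{"api": "jog_arm", "payload": {
  "steps": [
    [0,0.1,0,0],
    [0,0.15,0,0],
    [0,0.15,0,0],
    [0,0.085,0,0],
    [0,0,0,0],
    [0,0,0,0]
  ]
}}

```text
t: 16.75
position: [0.6379, -0.0715, 0.3932]
tool_rot: [-3.141, -0.0, 1.46]
force: [-0.6, 0.9, 0.4]
opening: 1.0
```

Run:
```python
from h import *
a=np.radians(-6.4); px=np.array([np.cos(a),np.sin(a)]); c0=np.array([.5416,-.0607])
g=c0+.097*px
to((*g,.3007),np.radians(83.6))
c=ctrl.camera("wrist"); s=ctrl.camera("side")
cv2.imwrite("pics/w9.png",np.hstack([cv2.resize(c["img"],(400,300)),cv2.resize(s["img"][60:260,180:420],(360,300))]))
```

```text
t 16.75 pos [ 0.6379 -0.0715  0.3932] rpy [-3.141 -0.     1.46 ] F [-0.59  0.88  0.4 ] open 1.0 shares [-0.     0.     0.462] tw 0.0004699235598312749
```

View pics/w9.png

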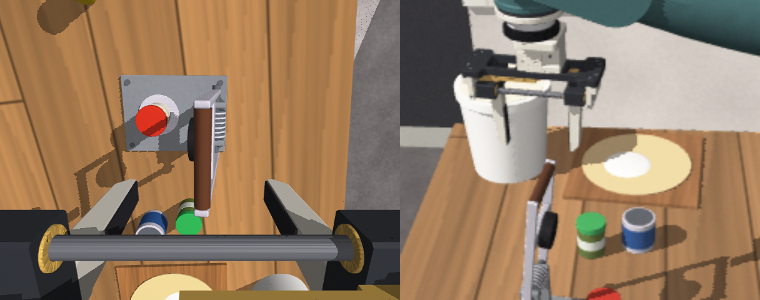

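Run:
```python
from h import *
c=ctrl.camera("wrist"); hsv=cv2.cvtColor(c["img"],cv2.COLOR_BGR2HSV)
a=np.radians(-6.4); px=np.array([np.cos(a),np.sin(a)]); c0=np.array([.5416,-.0607])
for v in (200,230,260,300): print(v,[tuple(map(int,hsv[v,u])) for u in range(300,350,4)])
x=c["img"][150:350,280:370]; cv2.imwrite("pics/w10.png",cv2.resize(x,None,fx=6,fy=2.8,interpolation=cv2.INTER_CUBIC))
for s in (.04,0,-.04):
  p=c0+.097*px+s*np.array([-px[1],px[0]]); print([np.round(proj(c,(*(p+d*px),.3195)),1) for d in(-.009,0,.009)])
```

```text
200 [(110, 15, 155), (120, 14, 37), (128, 27, 38), (9, 147, 52), (10, 154, 68), (10, 149, 89), (10, 151, 101), (10, 153, 108), (10, 159, 111), (10, 158, 105), (128, 13, 238), (120, 15, 138), (110, 25, 121)]
230 [(120, 15, 17), (140, 21, 36), (120, 21, 37), (10, 153, 50), (11, 158, 68), (9, 150, 90), (11, 155, 102), (9, 151, 108), (10, 157, 109), (10, 156, 103), (130, 10, 236), (115, 10, 149), (107, 15, 152)]
260 [(15, 142, 176), (15, 141, 173), (15, 141, 172), (10, 141, 49), (11, 152, 69), (10, 152, 89), (10, 155, 102), (10, 149, 108), (10, 158, 110), (9, 157, 99), (137, 10, 238), (130, 16, 146), (8, 41, 173)]
300 [(15, 141, 174), (14, 141, 179), (15, 142, 176), (9, 143, 48), (10, 153, 70), (10, 155, 92), (10, 156, 103), (10, 157, 107), (10, 158, 110), (10, 167, 96), (133, 16, 196), (15, 143, 194), (14, 142, 205)]
[array([306.7, 192. ]), array([321.4, 192. ]), array([336. , 192.1])]
[array([307.4, 253.7]), array([321.3, 253.8]), array([335.3, 253.8])]
[array([307.9, 310.1]), array([321.3, 310.1]), array([334.6, 310.1])]
```

View pics/w10.png

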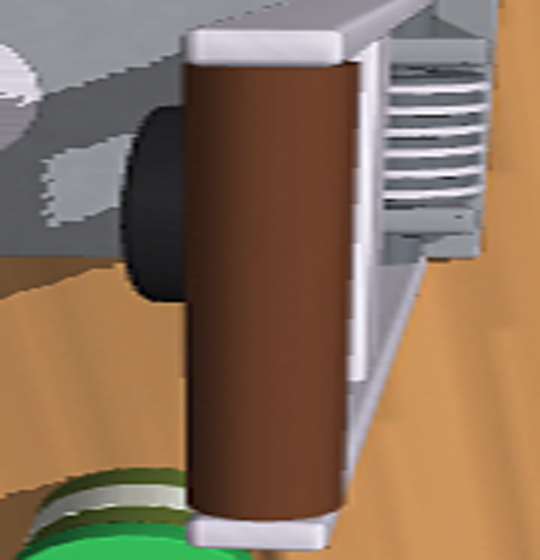

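Seen from above, the bar's edges are at u=311 and 338, so it sits about 2 mm further back than the model. I nudge toward it and descend.

Emit:
{"api": "jog_arm", "payload": {
  "steps": [
    [0,0.007,0.08,0],
    [0,0,0.11,0],
    [0,0,0.11,0],
    [0,0,0.1,0],
    [0,0,0.06,0],
    [0,0,0,0],
    [0,0,0,0]
  ]
}}

```text
t: 17.6
position: [0.6394, -0.0717, 0.302]
tool_rot: [3.141, 0.0, 1.46]
force: [-0.8, 0.7, -0.1]
opening: 1.0
```

Emit:
{"api": "jog_arm", "payload": {
  "steps": [
    [0,0,0,0],
    [0,0,0,0],
    [0,0,0,0],
    [0,0,0,0],
    [0,0,0,0],
    [0,0,0,0],
    [0,0,0,0],
    [0,0,0,0]
  ],
  "claw": 0,
  "force": 10
}}

```text
t: 18.4
position: [0.6395, -0.0717, 0.3014]
tool_rot: [-3.142, -0.0, 1.459]
force: [0.4, 0.3, -0.1]
opening: 0.359
```

Emit:
{"api": "jog_arm", "payload": {
  "steps": [
    [0,0,0,0],
    [0,0,0,0],
    [0,0,0,0],
    [0,0,0,0],
    [0,0,0,0],
    [0,0,0,0],
    [0,0,0,0]
  ]
}}

```text
t: 19.1
position: [0.6395, -0.0717, 0.3015]
tool_rot: [-3.142, 0.0, 1.46]
force: [-1.9, 0.2, 0.4]
opening: 0.19
```

Run:
```python
from h import *
a=np.radians(-6.4); px=np.array([np.cos(a),np.sin(a)]); c0=np.array([.5416,-.0607])
g=c0+.0985*px
to((*g,.3007),np.radians(83.6))
c=ctrl.camera("wrist"); s=ctrl.camera("side")
cv2.imwrite("pics/w11.png",np.hstack([cv2.resize(c["img"],(400,300)),cv2.resize(s["img"][90:290,180:420],(360,300))]))
```

```text
t 19.1 pos [ 0.6395 -0.0717  0.3015] rpy [-3.142  0.     1.46 ] F [-1.86  0.24  0.36] open 0.19 shares [-0.     0.     0.004] tw 0.00029568103008246067
```

View pics/w11.png

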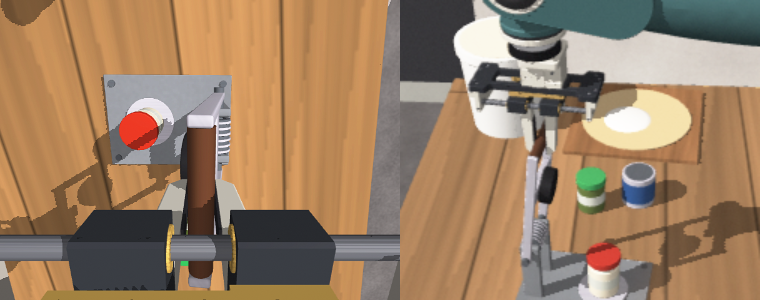

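The bar is gripped, with the opening at 17.7 mm. I'll firm the grip and compute the arc increments.

Emit:
{"api": "jog_arm", "payload": {
  "steps": [
    [0,0,0,0],
    [0,0,0,0]
  ],
  "force": 45
}}

```text
t: 19.4
position: [0.6395, -0.0717, 0.3015]
tool_rot: [-3.142, -0.0, 1.459]
force: [-1.6, 0.4, 0.2]
opening: 0.181
```

Run:
```python
from h import *
th=np.concatenate([np.linspace(0,1.38,57),[1.38+.02*i for i in range(1,5)]]); el=np.radians(83)-th
y=(.120-.205*np.cos(el))/.2; z=-(.116+.205*np.sin(el))/.2
for i in range(0,60,8): print(i,th[i].round(3),"tcp",(y[i]*.2).round(4),(-z[i]*.2-.0188).round(4),[[0,float(b.round(3)),float(c.round(3)),0] for b,c in zip(np.diff(y)[i:i+8],np.diff(z)[i:i+8])])
```

```text
0 0.0 tcp 0.095 0.3007 [[0, -0.025, 0.003, 0], [0, -0.025, 0.004, 0], [0, -0.025, 0.005, 0], [0, -0.025, 0.005, 0], [0, -0.025, 0.006, 0], [0, -0.024, 0.006, 0], [0, -0.024, 0.007, 0], [0, -0.024, 0.008, 0]]
8 0.197 tcp 0.0556 0.2918 [[0, -0.024, 0.008, 0], [0, -0.024, 0.009, 0], [0, -0.023, 0.009, 0], [0, -0.023, 0.01, 0], [0, -0.023, 0.011, 0], [0, -0.023, 0.011, 0], [0, -0.022, 0.012, 0], [0, -0.022, 0.012, 0]]
16 0.394 tcp 0.0188 0.2755 [[0, -0.022, 0.013, 0], [0, -0.021, 0.013, 0], [0, -0.021, 0.014, 0], [0, -0.021, 0.014, 0], [0, -0.02, 0.015, 0], [0, -0.02, 0.015, 0], [0, -0.02, 0.016, 0], [0, -0.019, 0.016, 0]]
24 0.591 tcp -0.0142 0.2522 [[0, -0.019, 0.017, 0], [0, -0.018, 0.017, 0], [0, -0.018, 0.018, 0], [0, -0.018, 0.018, 0], [0, -0.017, 0.019, 0], [0, -0.017, 0.019, 0], [0, -0.016, 0.019, 0], [0, -0.016, 0.02, 0]]
32 0.789 tcp -0.0419 0.2229 [[0, -0.015, 0.02, 0], [0, -0.015, 0.021, 0], [0, -0.014, 0.021, 0], [0, -0.014, 0.021, 0], [0, -0.013, 0.022, 0], [0, -0.013, 0.022, 0], [0, -0.012, 0.022, 0], [0, -0.012, 0.022, 0]]
40 0.986 tcp -0.0634 0.1887 [[0, -0.011, 0.023, 0], [0, -0.01, 0.023, 0], [0, -0.01, 0.023, 0], [0, -0.009, 0.023, 0], [0, -0.009, 0.024, 0], [0, -0.008, 0.024, 0], [0, -0.008, 0.024, 0], [0, -0.007, 0.024, 0]]
48 1.183 tcp -0.0778 0.151 [[0, -0.006, 0.024, 0], [0, -0.006, 0.025, 0], [0, -0.005, 0.025, 0], [0, -0.005, 0.025, 0], [0, -0.004, 0.025, 0], [0, -0.003, 0.025, 0], [0, -0.003, 0.025, 0], [0, -0.002, 0.025, 0]]
56 1.38 tcp -0.0845 0.1113 [[0, -0.001, 0.02, 0], [0, -0.001, 0.02, 0], [0, -0.0, 0.02, 0], [0, 0.0, 0.02, 0]]
```

Emit:
{"api": "jog_arm", "payload": {
  "steps": [
    [0,-0.012,0.001,0],
    [0,-0.025,0.004,0],
    [0,-0.025,0.005,0],
    [0,-0.025,0.005,0],
    [0,-0.025,0.006,0],
    [0,-0.024,0.006,0],
    [0,-0.024,0.007,0],
    [0,-0.024,0.008,0]
  ]
}}

```text
t: 20.2
position: [0.6025, -0.0673, 0.2931]
tool_rot: [3.141, -0.0, 1.46]
force: [4.4, 5.0, -1.2]
opening: 0.183
```

```bash
cat >> h.py <<'E'
def lev():
    o=ctrl.observe(); p=o["position"]; a=np.radians(-6.4); px=np.array([np.cos(a),np.sin(a)]); c0=np.array([.5416,-.0607])
    x=(p[:2]-c0)@px; z=p[2]+.0188; v=np.array([.120-x,z-.116])
    F=o["force"]; print("t",round(o["t"],2),"x,z",x.round(4),z.round(4),"R",np.linalg.norm(v).round(4),"theta",(np.radians(83)-np.arctan2(v[1],v[0])).round(3),"Fx,Fz",(F[:2]@px).round(1),F[2].round(1),"Fperp",(F[:2]@[-px[1],px[0]]).round(1),"open",o["opening"].round(3),"yaw",o["tool_rot"][2].round(3), "tq",o["wrist_torque"].round(2))
E
python3 -c "
from h import *
lev()"
```

```text
Traceback (most recent call last):
  File "h.py", line 31, in lev
    F=o["force"]; print("t",round(o["t"],2),"x,z",x.round(4),z.round(4),"R",np.linalg.norm(v).round(4),"theta",(np.radians(83)-np.arctan2(v[1],v[0])).round(3),"Fx,Fz",(F[:2]@px).round(1),F[2].round(1),"Fperp",(F[:2]@[-px[1],px[0]]).round(1),"open",o["opening"].round(3),"yaw",o["tool_rot"][2].round(3), "tq",o["wrist_torque"].round(2))
                                                                                                                                                                                                                                                        ^^^^^^^^^^^^^^^^^^
AttributeError: 'float' object has no attribute 'round'
```

```bash
sed -i 's/o\["opening"\].round(3)/round(o["opening"],3)/' h.py; python3 -c "
from h import *
lev()"
```

```text
t 20.2 x,z 0.0613 0.3119 R 0.2045 theta 0.169 Fx,Fz 3.8 -1.2 Fperp 5.4 open 0.183 yaw 1.46 tq [ 0.46 -1.3   0.01]
```

Emit:
{"api": "jog_arm", "payload": {
  "steps": [
    [0,-0.024,0.008,0],
    [0,-0.024,0.009,0],
    [0,-0.023,0.009,0],
    [0,-0.023,0.01,0],
    [0,-0.023,0.011,0],
    [0,-0.023,0.011,0],
    [0,-0.022,0.012,0],
    [0,-0.022,0.012,0]
  ]
}}

```text
t: 21.0
position: [0.5661, -0.0631, 0.2764]
tool_rot: [3.141, -0.001, 1.46]
force: [4.5, 6.0, 1.9]
opening: 0.181
```

```bash
python3 -c "
from h import *
lev()"
```

```text
t 21.0 x,z 0.0246 0.2952 R 0.2031 theta 0.367 Fx,Fz 3.8 1.9 Fperp 6.4 open 0.181 yaw 1.46 tq [ 0.82 -1.31  0.01]
```

Emit:
{"api": "jog_arm", "payload": {
  "steps": [
    [0,-0.023,0.012,0],
    [0,-0.022,0.012,0],
    [0,-0.022,0.013,0],
    [0,-0.021,0.014,0],
    [0,-0.021,0.014,0],
    [0,-0.02,0.015,0],
    [0,-0.02,0.015,0],
    [0,-0.02,0.016,0]
  ]
}}

```text
t: 21.8
position: [0.5325, -0.0593, 0.2544]
tool_rot: [3.141, -0.001, 1.46]
force: [7.1, 4.5, -0.2]
opening: 0.177
```

```bash
python3 -c "
from h import *
lev()"
```

```text
t 21.8 x,z -0.0092 0.2732 R 0.2035 theta 0.566 Fx,Fz 6.6 -0.2 Fperp 5.2 open 0.177 yaw 1.46 tq [ 0.75 -1.73 -0.05]
```

Emit:
{"api": "jog_arm", "payload": {
  "steps": [
    [0,-0.02,0.016,0],
    [0,-0.019,0.016,0],
    [0,-0.019,0.017,0],
    [0,-0.018,0.018,0],
    [0,-0.018,0.018,0],
    [0,-0.017,0.019,0],
    [0,-0.017,0.019,0],
    [0,-0.016,0.019,0]
  ]
}}

```text
t: 22.6
position: [0.5041, -0.0561, 0.226]
tool_rot: [3.141, -0.001, 1.46]
force: [6.3, 6.4, 4.0]
opening: 0.18
```

```bash
python3 -c "
from h import *
lev()"
```

```text
t 22.6 x,z -0.0378 0.2448 R 0.2037 theta 0.764 Fx,Fz 5.6 4.0 Fperp 7.1 open 0.18 yaw 1.46 tq [ 0.88 -1.91 -0.01]
```

Emit:
{"api": "jog_arm", "payload": {
  "steps": [
    [0.001,-0.016,0.02,0],
    [0.001,-0.015,0.02,0],
    [0.001,-0.015,0.021,0],
    [0.001,-0.014,0.021,0],
    [0.001,-0.014,0.021,0],
    [0.001,-0.013,0.022,0],
    [0.001,-0.013,0.022,0],
    [0.001,-0.012,0.022,0]
  ]
}}

```text
t: 23.4
position: [0.4821, -0.0531, 0.1924]
tool_rot: [3.14, 0.001, 1.459]
force: [4.8, -4.4, 4.3]
opening: 0.18
```

```bash
python3 -c "
from h import *
lev()"
```

```text
t 23.4 x,z -0.0599 0.2112 R 0.2036 theta 0.962 Fx,Fz 5.3 4.3 Fperp -3.9 open 0.18 yaw 1.459 tq [-0.83 -1.29 -0.05]
```

Emit:
{"api": "jog_arm", "payload": {
  "steps": [
    [-0.001,-0.012,0.022,0],
    [-0.001,-0.011,0.023,0],
    [0,-0.01,0.023,0],
    [0,-0.01,0.023,0],
    [0,-0.009,0.023,0],
    [0,-0.009,0.024,0],
    [0,-0.008,0.024,0],
    [0,-0.008,0.024,0]
  ]
}}

```text
t: 24.2
position: [0.4675, -0.0513, 0.1555]
tool_rot: [3.138, 0.0, 1.459]
force: [11.5, 1.3, 5.0]
opening: 0.182
```

```bash
python3 -c "
from h import *
lev()"
```

```text
t 24.2 x,z -0.0747 0.1743 R 0.2033 theta 1.158 Fx,Fz 11.3 5.0 Fperp 2.5 open 0.182 yaw 1.459 tq [ 0.07 -2.48 -0.03]
```

Emit:
{"api": "jog_arm", "payload": {
  "steps": [
    [0,-0.005,0.024,0],
    [0,-0.005,0.024,0],
    [0,-0.005,0.025,0],
    [0,-0.004,0.025,0],
    [0,-0.004,0.025,0],
    [0,-0.003,0.025,0],
    [0,-0.003,0.025,0],
    [0,-0.002,0.025,0]
  ]
}}

```text
t: 25.0
position: [0.4608, -0.0505, 0.1159]
tool_rot: [3.14, -0.0, 1.459]
force: [4.0, 1.6, 9.4]
opening: 0.183
```

```bash
python3 -c "
from h import *
lev()
s=ctrl.camera('side')
cv2.imwrite('pics/w12.png',cv2.resize(s['img'][130:330,200:440],(720,600)))"
```

```text
t 25.0 x,z -0.0814 0.1347 R 0.2023 theta 1.356 Fx,Fz 3.8 9.4 Fperp 2.1 open 0.183 yaw 1.459 tq [ 0.32 -1.32 -0.02]
```

View pics/w12.png

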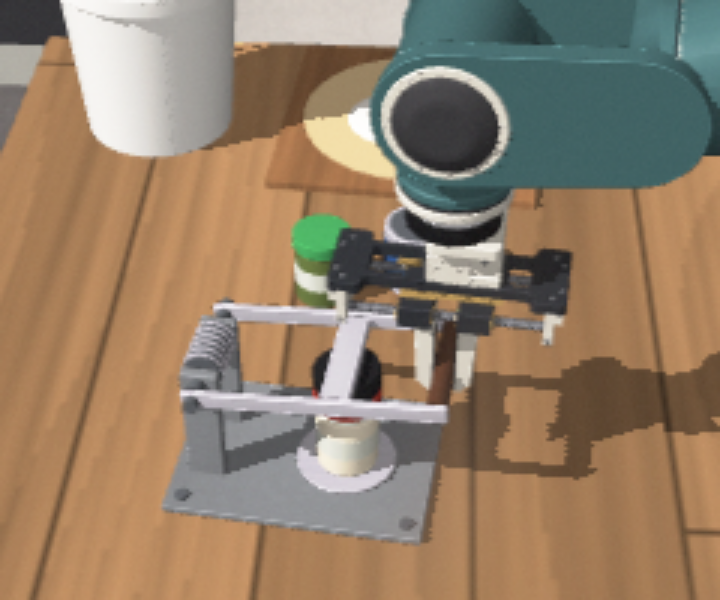

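The side view shows the pad just above the red lid and the jar still centred. I go down the last ~19 mm in small steps, watching the force.

Emit:
{"api": "jog_arm", "payload": {
  "steps": [
    [0,-0.001,0.015,0],
    [0,-0.001,0.015,0],
    [0,0,0.012,0],
    [0,0,0.01,0],
    [0,0,0.01,0],
    [0,0,0,0]
  ]
}}

```text
t: 25.65
position: [0.4602, -0.0504, 0.1037]
tool_rot: [3.141, -0.0, 1.46]
force: [1.8, 3.2, 11.9]
opening: 0.181
```

```bash
python3 -c "
from h import *
lev()"
```

```text
t 25.65 x,z -0.0821 0.1225 R 0.2022 theta 1.416 Fx,Fz 1.4 11.9 Fperp 3.4 open 0.181 yaw 1.46 tq [ 0.39 -0.49  0.07]
```

Emit:
{"api": "jog_arm", "payload": {
  "steps": [
    [0,0,0.01,0],
    [0,0,0.01,0],
    [0,0,0,0]
  ]
}}

```text
t: 25.95
position: [0.4601, -0.0504, 0.0998]
tool_rot: [3.141, -0.0, 1.46]
force: [3.5, 2.3, 8.4]
opening: 0.183
```

Emit:
{"api": "jog_arm", "payload": {
  "steps": [
    [0,0,0.01,0],
    [0,0,0,0]
  ]
}}

```text
t: 26.15
position: [0.4601, -0.0504, 0.0984]
tool_rot: [3.141, -0.0, 1.459]
force: [-3.3, 2.9, 18.2]
opening: 0.182
```

```bash
python3 -c "
from h import *
lev()"
```

```text
t 26.15 x,z -0.0821 0.1172 R 0.2021 theta 1.443 Fx,Fz -3.6 18.2 Fperp 2.5 open 0.182 yaw 1.459 tq [0.49 0.24 0.  ]
```

Emit:
{"api": "jog_arm", "payload": {
  "steps": [
    [0,0,0.007,0],
    [0,0,0,0]
  ]
}}

```text
t: 26.35
position: [0.4602, -0.0504, 0.0979]
tool_rot: [3.141, 0.0, 1.459]
force: [-9.3, 3.5, 29.7]
opening: 0.18
```

Emit:
{"api": "jog_arm", "payload": {
  "steps": [
    [0,0,0.007,0],
    [0,0,0,0]
  ]
}}

```text
t: 26.55
position: [0.4602, -0.0504, 0.0977]
tool_rot: [3.14, 0.0, 1.46]
force: [-17.1, 5.3, 42.6]
opening: 0.181
```

```bash
python3 -c "
from h import *
lev()
s=ctrl.camera('side')
cv2.imwrite('pics/w13.png',cv2.resize(s['img'][220:310,250:370],(800,600),interpolation=cv2.INTER_CUBIC))"
```

```text
t 26.55 x,z -0.082 0.1165 R 0.202 theta 1.446 Fx,Fz -17.6 42.6 Fperp 3.3 open 0.181 yaw 1.46 tq [0.87 2.83 0.05]
```

View pics/w13.png

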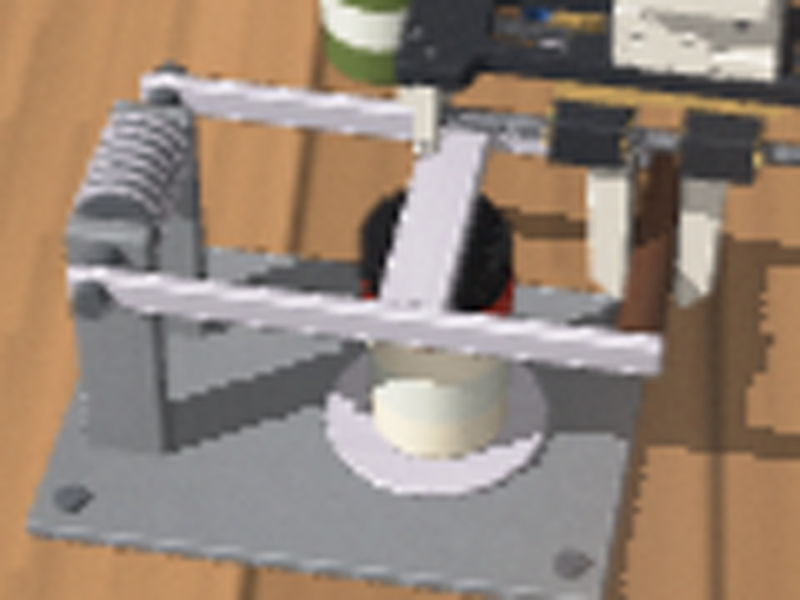

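The force rises steeply to 43 N with no further travel at θ≈1.446, the pad is flat on the lid and the grip is at 116.5 mm. That is the end of the stroke. Now I ease up along the same path.

Emit:
{"api": "jog_arm", "payload": {
  "steps": [
    [0,0,-0.008,0],
    [0,0,-0.01,0],
    [0,0,-0.012,0],
    [0,0,-0.014,0],
    [0,0,-0.015,0],
    [0,0,-0.016,0],
    [0,0.001,-0.016,0],
    [0,0.001,-0.016,0]
  ]
}}

```text
t: 27.4
position: [0.4608, -0.0505, 0.116]
tool_rot: [3.14, 0.0, 1.459]
force: [11.2, 0.6, 2.9]
opening: 0.181
```

```bash
python3 -c "
from h import *
lev()"
```

```text
t 27.4 x,z -0.0814 0.1348 R 0.2023 theta 1.356 Fx,Fz 11.1 2.9 Fperp 1.9 open 0.181 yaw 1.459 tq [ 0.18 -1.47  0.05]
```

Emit:
{"api": "jog_arm", "payload": {
  "steps": [
    [0,0.002,-0.02,0],
    [0,0.003,-0.024,0],
    [0,0.003,-0.025,0],
    [0,0.004,-0.025,0],
    [0,0.004,-0.025,0],
    [0,0.005,-0.025,0],
    [0,0.005,-0.024,0],
    [0,0.005,-0.024,0]
  ]
}}

```text
t: 28.2
position: [0.4684, -0.0514, 0.1544]
tool_rot: [3.136, 0.0, 1.459]
force: [30.8, -1.1, -6.4]
opening: 0.183
```

```bash
python3 -c "
from h import *
lev()"
```

```text
t 28.2 x,z -0.0738 0.1732 R 0.202 theta 1.161 Fx,Fz 30.8 -6.4 Fperp 2.4 open 0.183 yaw 1.459 tq [-0.22 -4.74 -0.01]
```

Fx has risen to 31 N, so the hand is radially too far out. I correct it inward.

Emit:
{"api": "jog_arm", "payload": {
  "steps": [
    [0,0.01,-0.016,0],
    [0,0.011,-0.02,0],
    [0,0.011,-0.022,0],
    [0,0.011,-0.023,0]
  ]
}}

```text
t: 28.6
position: [0.4739, -0.0521, 0.17]
tool_rot: [-3.138, 0.0, 1.459]
force: [-12.4, 1.5, 7.1]
opening: 0.18
```

```bash
python3 -c "
from h import *
lev()"
```

```text
t 28.6 x,z -0.0682 0.1888 R 0.2018 theta 1.079 Fx,Fz -12.5 7.1 Fperp 0.1 open 0.18 yaw 1.459 tq [ 0.24  2.41 -0.04]
```

Run:
```python
import numpy as np
th=np.arange(1.079,0,-.0225); el=np.radians(83)-th
y=-.2025*np.cos(el)/.2; z=-.2025*np.sin(el)/.2
for i in range(0,len(th)-1,8): print(th[i].round(3),[[0,float(b.round(3)),float(c.round(3)),0] for b,c in zip(np.diff(y)[i:i+8],np.diff(z)[i:i+8])])
```

```text
1.079 [[0, 0.008, -0.021, 0], [0, 0.009, -0.021, 0], [0, 0.009, -0.021, 0], [0, 0.01, -0.021, 0], [0, 0.01, -0.02, 0], [0, 0.011, -0.02, 0], [0, 0.011, -0.02, 0], [0, 0.012, -0.02, 0]]
0.899 [[0, 0.012, -0.019, 0], [0, 0.013, -0.019, 0], [0, 0.013, -0.019, 0], [0, 0.013, -0.018, 0], [0, 0.014, -0.018, 0], [0, 0.014, -0.018, 0], [0, 0.015, -0.017, 0], [0, 0.015, -0.017, 0]]
0.719 [[0, 0.015, -0.017, 0], [0, 0.016, -0.016, 0], [0, 0.016, -0.016, 0], [0, 0.016, -0.016, 0], [0, 0.017, -0.015, 0], [0, 0.017, -0.015, 0], [0, 0.017, -0.015, 0], [0, 0.018, -0.014, 0]]
0.539 [[0, 0.018, -0.014, 0], [0, 0.018, -0.013, 0], [0, 0.019, -0.013, 0], [0, 0.019, -0.013, 0], [0, 0.019, -0.012, 0], [0, 0.02, -0.012, 0], [0, 0.02, -0.011, 0], [0, 0.02, -0.011, 0]]
0.359 [[0, 0.02, -0.01, 0], [0, 0.021, -0.01, 0], [0, 0.021, -0.009, 0], [0, 0.021, -0.009, 0], [0, 0.021, -0.008, 0], [0, 0.021, -0.008, 0], [0, 0.022, -0.007, 0], [0, 0.022, -0.007, 0]]
0.179 [[0, 0.022, -0.007, 0], [0, 0.022, -0.006, 0], [0, 0.022, -0.006, 0], [0, 0.022, -0.005, 0], [0, 0.022, -0.005, 0], [0, 0.022, -0.004, 0], [0, 0.023, -0.004, 0]]
```

Emit:
{"api": "jog_arm", "payload": {
  "steps": [
    [0,0.006,-0.021,0],
    [0,0.008,-0.021,0],
    [0,0.009,-0.021,0],
    [0,0.01,-0.021,0],
    [0,0.01,-0.02,0],
    [0,0.011,-0.02,0],
    [0,0.011,-0.02,0],
    [0,0.012,-0.02,0]
  ]
}}

```text
t: 29.4
position: [0.4895, -0.0539, 0.2033]
tool_rot: [-3.139, 0.001, 1.459]
force: [-14.2, 0.8, 10.5]
opening: 0.18
```

```bash
python3 -c "
from h import *
lev()"
```

```text
t 29.4 x,z -0.0525 0.2221 R 0.2026 theta 0.897 Fx,Fz -14.2 10.5 Fperp -0.8 open 0.18 yaw 1.459 tq [ 0.14  2.64 -0.06]
```

Emit:
{"api": "jog_arm", "payload": {
  "steps": [
    [0,0.011,-0.02,0],
    [0,0.012,-0.02,0],
    [0,0.012,-0.02,0],
    [0,0.013,-0.018,0],
    [0,0.014,-0.018,0],
    [0,0.014,-0.018,0],
    [0,0.014,-0.017,0],
    [0,0.015,-0.017,0]
  ]
}}

```text
t: 30.2
position: [0.5103, -0.0563, 0.2335]
tool_rot: [-3.139, 0.001, 1.459]
force: [-15.9, 0.1, 14.6]
opening: 0.182
```

```bash
python3 -c "
from h import *
lev()"
```

```text
t 30.2 x,z -0.0316 0.2523 R 0.2038 theta 0.716 Fx,Fz -15.9 14.6 Fperp -1.7 open 0.182 yaw 1.459 tq [ 0.    3.12 -0.07]
```

Emit:
{"api": "jog_arm", "payload": {
  "steps": [
    [0,0.015,-0.017,0],
    [0,0.016,-0.016,0],
    [0,0.016,-0.016,0],
    [0,0.016,-0.016,0],
    [0,0.017,-0.015,0],
    [0,0.017,-0.015,0],
    [0,0.017,-0.015,0],
    [0,0.018,-0.014,0]
  ]
}}

```text
t: 31.0
position: [0.5371, -0.0595, 0.2582]
tool_rot: [-3.14, 0.001, 1.459]
force: [-8.6, -1.6, 8.0]
opening: 0.18
```

```bash
python3 -c "
from h import *
lev()"
```

```text
t 31.0 x,z -0.0046 0.277 R 0.2036 theta 0.537 Fx,Fz -8.4 8.0 Fperp -2.6 open 0.18 yaw 1.459 tq [-0.33  1.95 -0.09]
```

Emit:
{"api": "jog_arm", "payload": {
  "steps": [
    [0,0.018,-0.014,0],
    [0,0.018,-0.013,0],
    [0,0.019,-0.013,0],
    [0,0.019,-0.013,0],
    [0,0.019,-0.012,0],
    [0,0.02,-0.012,0],
    [0,0.02,-0.012,0],
    [0,0.02,-0.011,0]
  ]
}}

```text
t: 31.8
position: [0.5679, -0.063, 0.2774]
tool_rot: [-3.141, 0.001, 1.459]
force: [-3.8, -5.2, 5.1]
opening: 0.181
```

```bash
python3 -c "
from h import *
lev()"
```

```text
t 31.8 x,z 0.0264 0.2962 R 0.203 theta 0.357 Fx,Fz -3.1 5.1 Fperp -5.6 open 0.181 yaw 1.459 tq [-0.77  1.29  0.03]
```

Emit:
{"api": "jog_arm", "payload": {
  "steps": [
    [0,0.02,-0.01,0],
    [0,0.021,-0.01,0],
    [0,0.021,-0.009,0],
    [0,0.021,-0.009,0],
    [0,0.021,-0.008,0],
    [0,0.021,-0.008,0],
    [0,0.022,-0.007,0],
    [0,0.022,-0.007,0]
  ]
}}

```text
t: 32.6
position: [0.6016, -0.067, 0.2909]
tool_rot: [-3.141, 0.001, 1.459]
force: [-4.0, -6.1, 0.9]
opening: 0.181
```

```bash
python3 -c "
from h import *
lev()"
```

```text
t 32.6 x,z 0.0603 0.3097 R 0.2026 theta 0.177 Fx,Fz -3.3 0.9 Fperp -6.5 open 0.181 yaw 1.459 tq [-0.95  1.02 -0.03]
```

Emit:
{"api": "jog_arm", "payload": {
  "steps": [
    [-0.001,0.022,-0.007,0],
    [-0.001,0.022,-0.006,0],
    [0,0.022,-0.006,0],
    [0,0.022,-0.005,0],
    [0,0.022,-0.005,0],
    [0,0.022,-0.004,0],
    [0,0.02,-0.004,0],
    [0,0.015,-0.003,0]
  ]
}}

```text
t: 33.4
position: [0.635, -0.0708, 0.2988]
tool_rot: [-3.141, 0.001, 1.459]
force: [-3.3, -5.1, 2.1]
opening: 0.179
```

```bash
python3 -c "
from h import *
lev()"
```

```text
t 33.4 x,z 0.0939 0.3176 R 0.2033 theta 0.007 Fx,Fz -2.7 2.1 Fperp -5.4 open 0.179 yaw 1.459 tq [-0.94  1.1  -0.04]
```

Emit:
{"api": "jog_arm", "payload": {
  "steps": [
    [0,0.01,-0.001,0],
    [0,0.007,-0.001,0],
    [0,0,0,0],
    [0,0,0,0]
  ]
}}

```text
t: 33.8
position: [0.6382, -0.0712, 0.2991]
tool_rot: [-3.141, 0.001, 1.459]
force: [-2.4, -5.1, 1.0]
opening: 0.184
```

```bash
python3 -c "
from h import *
lev()"
```

```text
t 33.8 x,z 0.0972 0.3179 R 0.2032 theta -0.01 Fx,Fz -1.8 1.0 Fperp -5.3 open 0.184 yaw 1.459 tq [-0.9   0.76  0.02]
```

Emit:
{"api": "jog_arm", "payload": {
  "steps": [
    [0,0.005,-0.001,0],
    [0,0,0,0],
    [0,0,0,0]
  ]
}}

```text
t: 34.1
position: [0.6391, -0.0713, 0.2992]
tool_rot: [-3.141, 0.001, 1.459]
force: [-2.7, -5.2, 0.2]
opening: 0.183
```

```bash
python3 -c "
from h import *
lev()"
```

```text
t 34.1 x,z 0.0981 0.318 R 0.2032 theta -0.014 Fx,Fz -2.1 0.2 Fperp -5.5 open 0.183 yaw 1.459 tq [-0.9   0.9   0.02]
```

Emit:
{"api": "jog_arm", "payload": {
  "steps": [
    [0,0.005,0,0],
    [0,0,0,0],
    [0,0,0,0]
  ]
}}

```text
t: 34.4
position: [0.6398, -0.0714, 0.2993]
tool_rot: [-3.14, 0.001, 1.459]
force: [-5.7, -5.3, 2.3]
opening: 0.181
```

Emit:
{"api": "jog_arm", "payload": {
  "steps": [
    [0,0.005,0,0],
    [0,0,0,0],
    [0,0,0,0]
  ]
}}

```text
t: 34.7
position: [0.6406, -0.0714, 0.2995]
tool_rot: [-3.14, 0.001, 1.459]
force: [-10.0, -4.4, 3.5]
opening: 0.181
```

```bash
python3 -c "
from h import *
lev()"
```

```text
t 34.7 x,z 0.0995 0.3183 R 0.2034 theta -0.021 Fx,Fz -9.4 3.5 Fperp -5.5 open 0.181 yaw 1.459 tq [-0.82  1.9  -0.03]
```

The rest stop is reached: the force builds at about 0.0985 m, the same place where I gripped. I'll unload and release gently.

Emit:
{"api": "jog_arm", "payload": {
  "steps": [
    [-0.003,-0.004,0,0],
    [0,0,0,0],
    [0,0,0,0]
  ],
  "force": 10
}}

```text
t: 35.0
position: [0.6402, -0.071, 0.2994]
tool_rot: [-3.141, -0.001, 1.46]
force: [-5.2, 2.3, 1.0]
opening: 0.19
```

Emit:
{"api": "jog_arm", "payload": {
  "steps": [
    [0,0,0,0],
    [0,0,0,0],
    [0,0,0,0]
  ],
  "claw": 0.3
}}

```text
t: 35.3
position: [0.6405, -0.0715, 0.2995]
tool_rot: [3.141, -0.0, 1.46]
force: [0.8, 0.2, -0.5]
opening: 0.301
```

```bash
python3 -c "
from h import *
lev()"
```

```text
t 35.3 x,z 0.0995 0.3183 R 0.2034 theta -0.021 Fx,Fz 0.8 -0.5 Fperp 0.3 open 0.301 yaw 1.46 tq [-0.02 -0.06  0.01]
```

Emit:
{"api": "jog_arm", "payload": {
  "steps": [
    [0,0,0,0],
    [0,0,0,0],
    [0,0,0,0],
    [0,0,0,0],
    [0,0,0,0],
    [0,0,0,0],
    [0,0,0,0]
  ],
  "claw": 0.9
}}

```text
t: 36.0
position: [0.6403, -0.0716, 0.2996]
tool_rot: [-3.142, -0.0, 1.46]
force: [-0.6, -0.0, 1.2]
opening: 0.851
```

Emit:
{"api": "jog_arm", "payload": {
  "steps": [
    [0,0,-0.05,0],
    [0,0,-0.1,0],
    [0,0,-0.15,0],
    [0,0,-0.15,0],
    [0,0,-0.1,0],
    [0,0,0,0]
  ]
}}

```text
t: 36.6
position: [0.6405, -0.0716, 0.4136]
tool_rot: [3.137, 0.0, 1.459]
force: [0.6, -0.3, 0.9]
opening: 0.9
```

Run:
```python
from h import *
lev()
c=ctrl.camera("wrist"); s=ctrl.camera("side")
cv2.imwrite("pics/w14.png",np.hstack([cv2.resize(c["img"],(400,300)),cv2.resize(s["img"][120:320,180:420],(360,300))]))
```

```text
t 36.6 x,z 0.0995 0.4324 R 0.3171 theta -0.057 Fx,Fz 0.6 0.9 Fperp -0.3 open 0.9 yaw 1.459 tq [ 0.02 -0.05 -0.04]
```

View pics/w14.png

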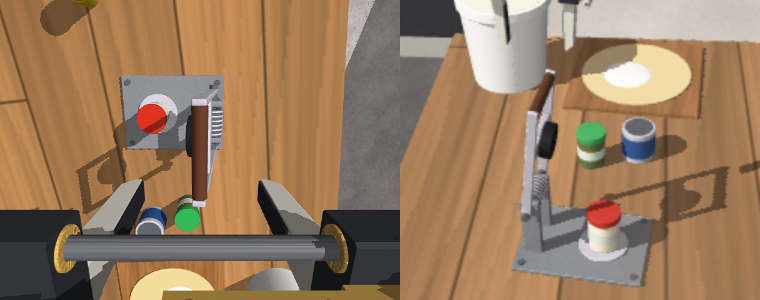

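The lever is back up and the jar stands on the plate. I'll check the lid's gap and height.

Run:
```python
from h import *
s=ctrl.camera("side"); w=ctrl.camera("wrist")
for n,c in(("w",w),("s",s)):
    hsv=cv2.cvtColor(c["img"],cv2.COLOR_BGR2HSV)
    m=((hsv[...,0]<6)|(hsv[...,0]>174))&(hsv[...,1]>170)&(hsv[...,2]>60)
    u,v=proj(c,(.5416,-.0607,.09)); k=blob(m,(u,v))[0]; e=cv2.fitEllipse(cv2.convexHull(k))
    print(n,e,cv2.boundingRect(k),"pred top centre home/loose",proj(c,(.5416,-.0607,.09)),proj(c,(.5416,-.0607,.096)),onz(c,*e[0],.09))
t=ctrl.camera("top")
cv2.imwrite("pics/w15.png",np.hstack([cv2.resize(s["img"][235:300,280:350],(420,390),interpolation=cv2.INTER_CUBIC),cv2.resize(t["img"][130:290,300:455],(378,390))]))
```

```text
w ((243.1919403076172, 190.1243133544922), (47.378501892089844, 48.62746047973633), 124.21359252929688) (219, 167, 49, 48) pred top centre home/loose (np.float64(240.8512037017207), np.float64(191.1291556213974)) (np.float64(239.88919563549308), np.float64(191.94177326556493)) [ 0.54468615 -0.05978688  0.09      ]
s ((315.4372863769531, 262.2855224609375), (18.4804744720459, 22.62169075012207), 88.20896911621094) (305, 253, 22, 19) pred top centre home/loose (np.float64(314.6980521308272), np.float64(260.70929106803226)) (np.float64(314.6902399186294), np.float64(259.0300923293386)) [ 0.53933519 -0.0549087   0.09      ]
```

View pics/w15.png

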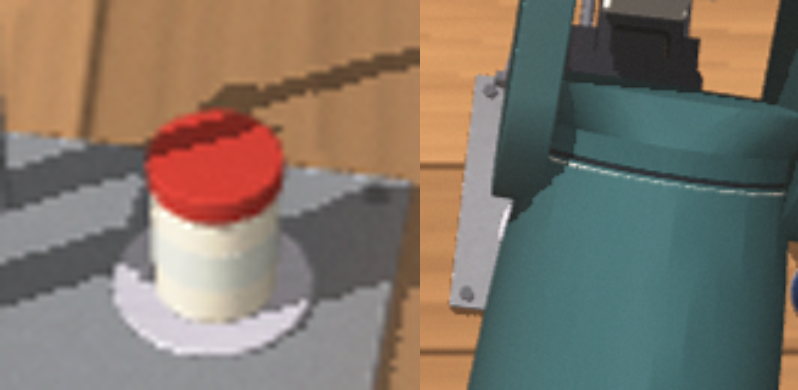

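In the side view the lid has dropped 1.63 px against 1.68 px predicted for the full 6 mm. The neck gap is closed and the lever is at rest, so I'm handing in.

```bash
python3 -c "
from h import *
print(ctrl.job_done()); lev()"
```

```text
the job is handed in; nothing more can be done
None
the job is handed in; nothing more can be done
```

I set the red-lidded cream jar upright in the middle of the press plate and let go. I then pulled the lever down to its hard end, eased it back up to its rest while still holding it, and let go there. I handed in at about 37 s.

- **Jar position:** just after I set the jar down, the lid's centre was within about 0.5 mm of the plate's centre. The last wrist view, from farther away, put it about 3 mm off.
- **Lid:** it dropped 1.63 px in the side view, against 1.68 px predicted for the full 6 mm. At the bottom the lever stalled at about 1.446 rad, with the force at 43 N.
- **Lever:** it took about 7 s to go back up, and the largest force I read was 31 N sideways, at a point where the hand was slightly off the lever's arc. It met the rest stop where I had first gripped it, and the last pictures show it upright.
- **Disagreements:** the handle sat 2 to 4 mm further back than the stated geometry. The side camera's lid centre read about 6 mm off in y, because the red patch I measured includes the lid's side wall.
- **Other objects:** I touched none of them. The olive jar and the tin looked undisturbed in the last pictures; I took no last picture of the yellow and purple jars or the spatula.

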